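# Gauge the press pad's facing and set the slide

### The job

Take the hand gauge and press its sprung pin gently straight down into the soft plug of the capping press pad until it meets the hard core beneath, holding it there for about a second; pressing the sprung pin to its end stop is too hard. Hang the gauge back in its stand, and move the setting slide to as many scale marks from its zero end as the plug has sunk in millimetres. Leave the sauce jars where they stand.

Things in the scene. Friction and masses are not known exactly. Their poses are not given: they have to be found in the camera images.
- gauge: Loose hand gauge, 220 g, hanging by its flange in the stand. Origin on its axis at the flange's underside, z up. Flange 50 mm wide, 4 mm thick; black round grip, 30 mm wide, from 4 to 60 mm above the origin; barrel 26 mm wide down to 20 mm below it; from the barrel a round-ended steel pin, 10 mm wide, sticks out to 42 mm below the origin.
- gauge_pin (a joint): How far the gauge's pin has slid up into the barrel, m, 0 to 0.003, against its spring: it starts to yield at 4 N, takes 1.5 N more per mm, and meets its end stop at 8.5 N.
- stand: Fixed aluminium stand of the gauge, 80 x 80 mm and 62 mm high, open to its own front and back (x). A 12 mm thick top plate has a 36 mm hole in the middle, through which barrel and pin hang while the flange rests on the plate. Origin under its centre on the table.
- stand_seat (a point): Middle of the stand's hole at the plate's top face, where the gauge's origin lies when it hangs home.
- pad_top (a point): Middle of the soft plug's top face as it is before pressing, level with the top of the press pad's steel ring, 50 mm above the table; z up. The ring is fixed, 90 mm wide, on a steel foot plate of 130 x 100 mm; the black plug fills its bore, 33 mm wide.
- facing (a joint): How far the soft plug has sunk, m; 0 untouched. It moves straight down as a whole at about 2 N plus 0.03 N per mm/s of pressing speed, and stays where it was left. An unseen hard core stops it somewhere between 3.5 and 11.5 mm down; from there the force rises as the pin's spring is pressed.
- setting (a joint): Position of the setting slide on its track, m, 0 (zero end) to 0.12. The scale beside the track has a mark each 10 mm, the first at zero, each fifth longer; one mark stands for 1 mm of sinking. It starts within 15 mm of zero, moves at about 1.5 N, stays where left.
- setting_top (a point): Middle of the top of the slide's black grip block: the block is 20 mm along the track, 28 mm across it and 40 mm high, from 14.5 to 54.5 mm above the table.
- scale_zero (a point): Fixed point on the track's mid line, on its top 14.5 mm above the table, below the middle of the grip block when the slide is at zero. Its y axis points along the track towards higher settings. The track is 40 mm wide and 170 mm long; a white scale strip, 34 mm wide, lies along its -x side.
- jar_1: Sauce jar with a dark cap, 56 mm wide and 100 mm high, loose, a bystander. Origin under its centre.
- jar_2: Sauce jar with a dark cap, 56 mm wide and 100 mm high, loose, a bystander. Origin under its centre.
- jar_3: Sauce jar with a dark cap, 56 mm wide and 100 mm high, loose, a bystander. Origin under its centre.
- pad: The press pad: the steel ring and foot plate with the plug and core that it carries, fixed to the table. Origin under its centre on the table, 50 mm below pad_top.
Not all that is in view belongs to the job. Leave any pink look-alike of the part that bears setting alone.

How it is judged:
By the outcome, as a careful person would: the job done as asked, in the order asked, and still so for the second after the job is handed in, with the robot touching nothing.
It also fails if it takes over 72 s, if anything falls off the work surface, if the arm or the gripper's body presses on something with over 40 N, if the wrist force passes 120 N, or if a joint passes its speed limit or range.

### The arm

A 6-joint arm with a two-finger parallel gripper is mounted at the origin on the work surface. World frame = base frame: x ahead of the robot, y to its left, z up, the work surface at z = 0. Lengths are in m, angles in rad, forces in N, time in s.
With the tool pointing down it reaches from about 0.325 to 0.775 m from the base axis. Payload 9.3 kg.
Tool frame: the origin (TCP) lies midway between the tips of the shut fingers; the grasp point (between the pads) lies r.hold_point_z behind it (r.hold_point_z is the distance from the TCP to the grasp point, in m); z points along the fingers, y is the line along which they close (so a half turn about z gives the same grasp; the last joint's range is limited). The gripper opens to 85 mm and grips with 20 to 120 N. Pads are 22 mm wide; open, the fingers measure 114 mm over their backs; the gripper's body (76 mm by 85 mm) begins 54 mm behind the grasp point. The pads swing forward as they close: fully open they stand 13 mm farther back than shut.
Start: joints at [-1.441, 0.259, 0.021, 1.334, 0, 1.418], TCP at [0.153, -0.528, 0.199] pointing down, gripper open.
Joint ranges: [-3.04, 3.04], [-0.91, 1.82], [-1.04, 1.36], [-1.92, 1.95], [-1.52, 1.45], [-3.14, 3.14]. Speed limits (rad/s): [2.22, 2.22, 2.79, 3.14, 3.14, 3.14].

### API

Orientations are given as a rotation vector (axis times angle).
In Python, from rig import r gives the robot as it stands.
- The arm moves only by the shell command python3 -m handwheel 'ROWS'. ROWS is a JSON list that holds a single list of rows (three levels of brackets), with 1 to 5 rows, each of 7 numbers: dx, dy, dz in m, then a rotation vector rx, ry, rz in rad, then the opening from 0.0 (shut) to 1.0 (fully open); each row is the pose to reach, as a shift and turn from the pose commanded when the command began, along the tool's axes at that moment; what a row does not reach only later rows make up. A row lasts 1/12 s, in which the tool goes at most 0.0417 m and 0.125 rad, less where a joint would pass 70% of its speed; a pose out of reach is approached as far as the arm can. The fingers move at their own pace and stop on an object; the grip force is fixed at half the most. Time passes only in rows, so rows that do not move let the fingers close. It prints the time, the measured TCP pose, the force, the opening and the grip force at its end. Input that does not fit is refused with a message, and nothing moves.
- r.observe(): the state, without advancing time (a new reading comes with each control period).
- r.grab_frame(name): name is "side" or "top"; returns a dict with "image" (420x560x3 uint8, red, green, blue), "K" (3x3 intrinsics, pixels), "k1" (the pictures are not rectified: a ray, as slopes to the right and down, at radius r is drawn at 1 + k1 r^2 times it, then the intrinsics apply), "rvec" (rotation vector, rad) and "tvec" (3), from world to camera coordinates, as OpenCV has them. Camera axes: x right, y down, z forward; pixel columns grow to the right and rows downward; lengths in m; the calibration is good to about 2 mm. A picture is of the moment at which its call begins. There is no depth.
- r.hand_in(): hands the job in; it is judged then, once.
The state is a dict: "time_s": time; "q": joint angles; "joint_velocities": joint speeds; "effort": joint torques, N m; "ee_pos": TCP position; "orientation": TCP orientation; "contact_force": force on the tool from outside, world axes, zero at the start; "moment": the same for the moment, N m; "finger_gap": opening from 0.0 (shut) to 1.0 (fully open); "grasp_force": force on a finger pad.
Only numpy, scipy, OpenCV 4.12 (cv2) and the standard library are available. Lean on these libraries where they do the work, as an engineer would, in place of code of your own. Each camera call takes 0.05 s, during which the arm holds its last target. There are 200 camera calls.

## Working session

There is one attempt and no reset: what is moved stays moved. The work goes in short steps, Python scripts to look and compute and a shell command to move; the robot and the scene stay as the last step left them, time stands still between calls to the robot, and variables do not carry over. Pictures are saved under pics/ and viewed, at most 10 in all, crops included, and the job is handed in when it is done.

```bash
ls; mkdir -p pics
cat > h.py <<'E'
import numpy as np, cv2
from rig import r
def grab(n):
    f=r.grab_frame(n); f={k:(np.array(v) if not isinstance(v,(int,float)) else v) for k,v in f.items()}; return f
def dist(f): return np.array([f["k1"],0,0,0,0],float)
def ray(f,u,v):
    # the image is drawn at (1+k1 r^2): OpenCV's k1
    p=cv2.undistortPoints(np.array([[[u,v]]],float),f["K"].astype(float),dist(f))[0,0]
    R=cv2.Rodrigues(f["rvec"].astype(float))[0]; t=f["tvec"].astype(float).ravel()
    return -R.T@t, R.T@np.array([p[0],p[1],1.])
def onplane(f,u,v,z):
    o,d=ray(f,u,v); return o+d*(z-o[2])/d[2]
def proj(f,P):
    return cv2.projectPoints(np.array(P,float).reshape(-1,1,3),f["rvec"].astype(float),f["tvec"].astype(float),f["K"].astype(float),dist(f))[0][:,0]
E
python3 - <<'E'
from h import *
for n in ("top","side"):
    f=grab(n); cv2.imwrite(f"pics/{n}0.png",f["image"][:,:,::-1]); np.save(f"pics/{n}0.npy",f,allow_pickle=True)
    print(n,ray(f,280,210),f["K"][0,0],f["k1"])
print(r.observe(), r.hold_point_z)
E
```

```text
pics
top (array([ 0.38858734, -0.06775352,  0.94755545]), array([ 0.10698443,  0.00844074, -0.99424264])) 389.6295158935811 0.012158884657094129
side (array([0.03929262, 0.55614065, 0.77104292]), array([ 0.40896555, -0.63021807, -0.66003881])) 397.05231387256805 -0.10769837732670852
{'time_s': 0.1, 'q': array([-1.44063358e+00,  2.59145185e-01,  2.08505405e-02,  1.33366458e+00,
        7.12391871e-06,  1.41818541e+00]), 'joint_velocities': array([ 0.00243427, -0.00024774,  0.00052035, -0.00043592, -0.00084684,
       -0.00040704]), 'effort': array([ 5.12360508e-03, -5.56696880e+01,  3.45068622e+01,  1.17092533e-02,
       -6.23318851e-05, -3.55412638e-06]), 'ee_pos': array([ 0.15341799, -0.52789083,  0.19832665]), 'orientation': array([-3.10909319e+00, -4.42537581e-01, -3.16801733e-05]), 'contact_force': array([0.14801783, 0.14425623, 0.03038343]), 'moment': array([ 0.03204713, -0.04863042, -0.0107785 ]), 'grasp_force': 0.0, 'finger_gap': 0.998362246142421} 0.0187
```

View pics/top0.png

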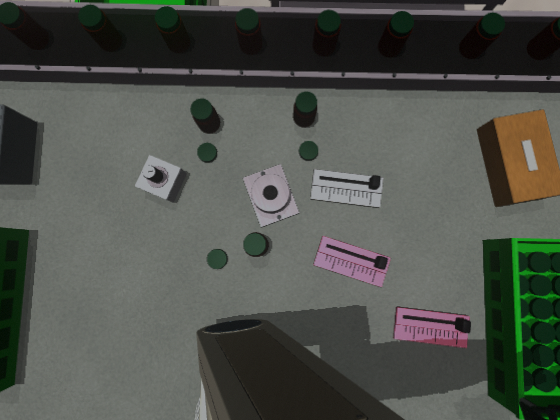

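View pics/side0.png

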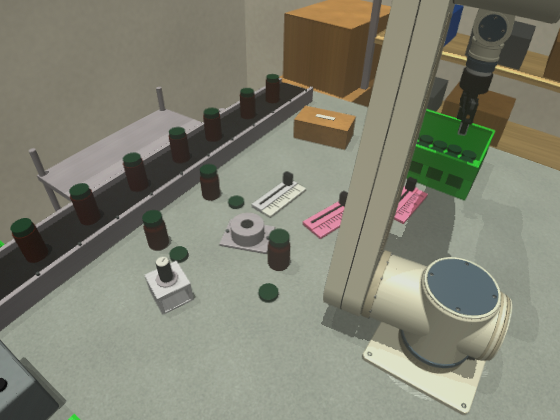

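The top view shows the gauge in its stand at (155,174), the press pad at (270,193), and the white track with its black block at (375,182). There are jars at (205,115), (305,108) and (256,244).
Possible mix-ups:
- **Setting slide:** white (347,187), or the pink look-alikes at (352,260) and (430,325). I choose the white one.
- **Plug:** black bore (270,193), or the loose dark caps at (207,152), (308,150) and (217,259). I choose the bore in the ring.
- **Gauge:** only (155,174).

Next, one close crop to check these choices.

Run:
```python
from h import *
t=cv2.imread("pics/top0.png"); s=cv2.imread("pics/side0.png")
def c(im,x,y,w=80,h=60,k=5): return cv2.resize(im[y:y+h,x:x+w],None,fx=k,fy=k,interpolation=cv2.INTER_CUBIC)
a=np.hstack([c(t,120,148),c(t,232,163)]);b=np.hstack([c(t,307,157),c(s,130,245)])
cv2.imwrite("pics/crop1.png",np.vstack([a,b]))
f=np.load("pics/top0.npy",allow_pickle=True).item()
hsv=cv2.cvtColor(t,cv2.COLOR_BGR2HSV)
# white/bright regions
for nm,m in (("bright",((hsv[...,2]>165)&(hsv[...,1]<40))),("dark",hsv[...,2]<45)):
    n,l,st,ce=cv2.connectedComponentsWithStats(m.astype(np.uint8))
    for i in range(1,n):
        x,y,w,h,A=st[i]
        if A>15 and 120<x<400 and 95<y<290:
            cn=np.argwhere(l==i)[:,::-1].astype(np.float32); print(nm,st[i],ce[i].round(1),cv2.minAreaRect(cn))
```

```text
dark [293 103  24  24 350] [304.  116.4] ((304.341552734375, 115.08415222167969), (22.587343215942383, 22.388336181640625), 5.7105937004089355)
dark [193 105  28  28 379] [208.9 122. ] ((208.37417602539062, 121.0213623046875), (24.60296058654785, 22.80158805847168), 58.570438385009766)
dark [204 151  13  11  27] [212.2 158. ] ((211.55735778808594, 157.8688507080078), (4.865401744842529, 15.620499610900879), 50.19443130493164)
dark [301 156  13   5  17] [306.8 158.6] ((306.7567443847656, 158.45945739746094), (12.165525436401367, 2.959181785583496), 9.462322235107422)
dark [148 168  15  15 111] [156.9 176.3] ((156.52015686035156, 176.1140899658203), (11.796939849853516, 12.86194133758545), 34.99202346801758)
dark [320 176  60  13 221] [361.  181.1] ((349.5, 182.0), (12.0, 59.0), 90.0)
dark [264 186  13  13 143] [270.  192.1] ((270.0, 192.0), (12.0, 12.0), 90.0)
dark [249 232  20  25  86] [262.6 246.7] ((260.0168762207031, 245.73265075683594), (15.983162879943848, 23.736513137817383), 17.650123596191406)
dark [327 245  60  24 228] [367.  257.9] ((355.88238525390625, 255.97061157226562), (61.361507415771484, 11.641709327697754), 14.03624439239502)
```

View pics/crop1.png

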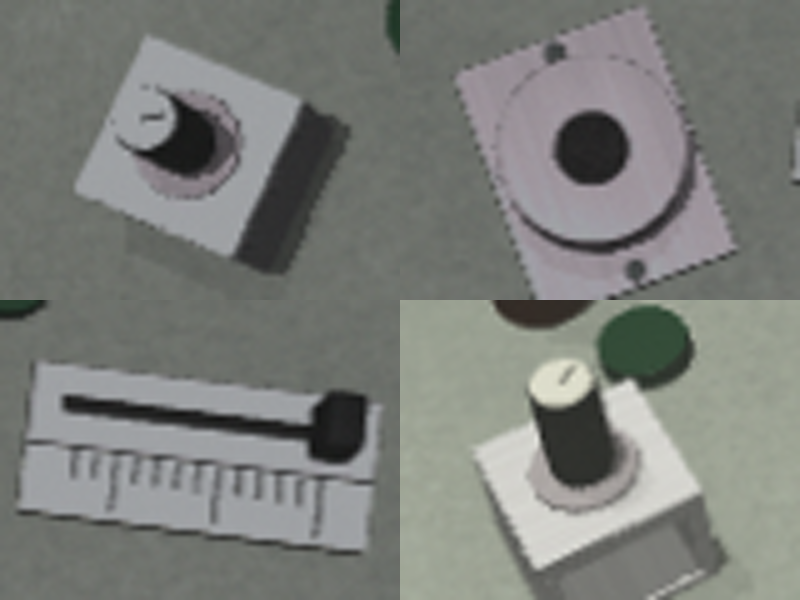

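The crops confirm the choices: gauge grip and flange in the stand, black plug in the steel ring, and the white slide with its long zero mark at the right. Next I compute positions.

Run:
```python
from h import *
t=np.load("pics/top0.npy",allow_pickle=True).item(); s=np.load("pics/side0.npy",allow_pickle=True).item()
C=lambda x,y,ox,oy:(x/5-.4+ox,y/5-.4+oy)
P=lambda f,p,z: onplane(f,*p,z)
print("gauge top T",P(t,C(143,118,120,148),.122),"S",P(s,C(162,85,130,245),.122))
print("stand corners T",[P(t,C(x,y,120,148),.062)[:2].round(4) for x,y in((148,35),(305,103),(238,257),(75,190))])
print("mean",np.mean([P(t,C(x,y,120,148),.062) for x,y in((148,35),(305,103),(238,257),(75,190))],0))
print("flange T",P(t,C(190,143,120,148),.066))
print("flange S",P(s,C(182,170,130,245),.066))
print("plug T",P(t,C(191,147,232,163),.05), "S", P(s,(245,228),.05))
for nm,p in dict(slotL=(65,103),slotR=(305,132),m0a=(322,180),m0b=(316,238),m5a=(218,166),m5b=(213,224),m10a=(117,155),m10b=(111,210)).items(): print(nm,P(t,C(*p,307,157),.0145))
print("block top",P(t,C(343,115,307,157),.0545))
# jars
for p in((205,106),(305,101),(256,241)): print("jar",P(t,p,.1))
```

```text
gauge top T [0.55515874 0.22457458 0.122     ] S [0.55563159 0.22447876 0.122     ]
stand corners T [array([0.6064, 0.2457]), array([0.576 , 0.1715]), array([0.5036, 0.1987]), array([0.533 , 0.2751])]
mean [0.55472315 0.22276051 0.062     ]
flange T [0.55529763 0.22223257 0.066     ]
flange S [0.55531901 0.22640348 0.066     ]
plug T [ 0.52678849 -0.03544666  0.05      ] S [ 0.52095784 -0.02037703  0.05      ]
slotL [ 0.57119749 -0.15420422  0.0145    ]
slotR [ 0.55941724 -0.27063251  0.0145    ]
m0a [ 0.53607713 -0.27882563  0.0145    ]
m0b [ 0.50775866 -0.27589492  0.0145    ]
m5a [ 0.54184532 -0.22858174  0.0145    ]
m5b [ 0.51348921 -0.22628389  0.0145    ]
m10a [ 0.54618223 -0.17968738  0.0145    ]
m10b [ 0.51924021 -0.17704109  0.0145    ]
block top [ 0.56046663 -0.27955194  0.0545    ]
jar [0.71118666 0.113267   0.1       ]
jar [ 0.72772864 -0.11128883  0.1       ]
jar [ 0.4110163  -0.01001291  0.1       ]
```

```bash
cat >> h.py <<'E'
def to(x,y,z,yaw=None):
    from scipy.spatial.transform import Rotation as Ro
    o=r.observe(); R=Ro.from_rotvec(o["orientation"]).as_matrix(); psi=np.arctan2(R[1,0],R[0,0])
    print("t",round(o["time_s"],2),"pos",o["ee_pos"].round(4),"yaw",round(psi,4),"tilt",R[:,2].round(3),"F",o["contact_force"].round(2),"gap",round(o["finger_gap"],3),"g",round(o["grasp_force"],1))
    print("tool delta",(R.T@(np.array([x,y,z])-o["ee_pos"])).round(4), "dyaw->rz",None if yaw is None else round(-(yaw-psi),4))
E
python3 -m handwheel '[[[0, 0, 0, 0, 0, -0.12, 1], [0, 0, 0, 0, 0, -0.24, 1], [0, 0, 0, 0, 0, -0.36, 1], [0, 0, 0, 0, 0, -0.48, 1], [0, 0, 0, 0, 0, -0.6, 1]]]'
python3 -m handwheel '[[[0, 0, 0, 0, 0, -0.12, 1], [0, 0, 0, 0, 0, -0.24, 1], [0, 0, 0, 0, 0, -0.36, 1], [0, 0, 0, 0, 0, -0.48, 1], [0, 0, 0, 0, 0, -0.6, 1]]]'
python3 -m handwheel '[[[0, 0, 0, 0, 0, -0.12, 1], [0, 0, 0, 0, 0, -0.24, 1]]]'
python3 -m handwheel '[[[0.03, 0.023, 0, 0, 0, 0, 1], [0.06, 0.046, 0, 0, 0, 0, 1], [0.09, 0.069, 0, 0, 0, 0, 1], [0.12, 0.092, 0, 0, 0, 0, 1], [0.15, 0.115, 0, 0, 0, 0, 1]]]'
python3 -c "
from h import *
to(.5553,.2242,.199)"
```

```text
time_s: 0.52
ee_pos: [0.1534, -0.5279, 0.1985]
orientation: [-2.836, -1.35, -0.0]
contact_force: [0.6, 0.1, -0.1]
finger_gap: 0.997
grasp_force: 0.0
time_s: 0.93
ee_pos: [0.1534, -0.5279, 0.1985]
orientation: [-2.31, -2.128, -0.001]
contact_force: [-0.1, 0.0, -0.1]
finger_gap: 1.0
grasp_force: 0.0
time_s: 1.1
ee_pos: [0.1535, -0.5279, 0.1985]
orientation: [-2.039, -2.389, -0.001]
contact_force: [0.6, -0.3, 0.5]
finger_gap: 1.002
grasp_force: 0.0
time_s: 1.52
ee_pos: [0.2447, -0.3607, 0.1985]
orientation: [-2.047, -2.383, -0.001]
contact_force: [1.1, 0.1, -0.2]
finger_gap: 0.999
grasp_force: 0.0
t 1.52 pos [ 0.2447 -0.3607  0.1985] yaw 1.7222 tilt [-0.     0.001 -1.   ] F [ 1.06  0.05 -0.23] gap 0.999 g 0.0
tool delta [ 5.314e-01  3.952e-01 -2.000e-04] dyaw->rz None
```

```bash
python3 -m handwheel '[[[0.03, 0.023, 0, 0, 0, 0, 1], [0.06, 0.046, 0, 0, 0, 0, 1], [0.09, 0.069, 0, 0, 0, 0, 1], [0.12, 0.092, 0, 0, 0, 0, 1], [0.15, 0.115, 0, 0, 0, 0, 1]]]'
python3 -m handwheel '[[[0.03, 0.023, 0, 0, 0, 0, 1], [0.06, 0.046, 0, 0, 0, 0, 1], [0.09, 0.069, 0, 0, 0, 0, 1], [0.12, 0.092, 0, 0, 0, 0, 1], [0.15, 0.115, 0, 0, 0, 0, 1]]]'
python3 -m handwheel '[[[0.03, 0.023, 0, 0, 0, 0, 1], [0.06, 0.046, 0, 0, 0, 0, 1], [0.09, 0.069, 0, 0, 0, 0, 1], [0.12, 0.092, 0, 0, 0, 0, 1], [0.15, 0.115, 0, 0, 0, 0, 1]]]' | head -2
python3 -m handwheel '[[[0.03, 0.02, 0, 0, 0, 0, 1], [0.06, 0.035, 0, 0, 0, 0, 1], [0.07, 0.043, 0, 0, 0, 0, 1], [0.07, 0.043, 0, 0, 0, 0, 1]]]' | head -2
python3 - <<'E'
from h import *
to(.5553,.2242,.084)
f=grab("top"); print("tcp px",proj(f,[r.observe()["ee_pos"]])); cv2.imwrite("pics/t1.png",f["image"][:,:,::-1])
g=grab("side"); cv2.imwrite("pics/s1.png",cv2.resize(g["image"][130:330,60:320,::-1],None,fx=3,fy=3))
E
```

```text
time_s: 1.93
ee_pos: [0.3356, -0.195, 0.1988]
orientation: [2.047, 2.383, 0.0]
contact_force: [0.9, -0.0, -1.0]
finger_gap: 0.999
grasp_force: 0.0
time_s: 2.35
ee_pos: [0.4267, -0.0291, 0.1989]
orientation: [2.046, 2.384, -0.0]
contact_force: [1.3, -1.0, 0.0]
finger_gap: 1.002
grasp_force: 0.0
time_s: 2.77
ee_pos: [0.5177, 0.1366, 0.1986]
time_s: 3.1
ee_pos: [0.5498, 0.2129, 0.1976]
t 3.1 pos [0.5498 0.2129 0.1976] yaw 1.7258 tilt [-0.001  0.    -1.   ] F [-0.52 -0.42 -0.66] gap 1.0 g 0.0
tool delta [0.0103 0.0074 0.1136] dyaw->rz None
tcp px [[141.45763427 166.3643463 ]]
```

View pics/s1.png

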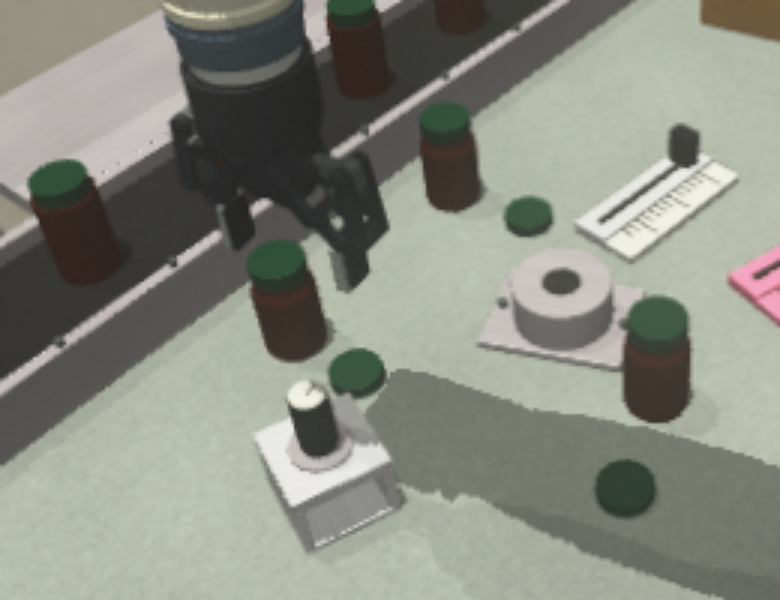

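The open gripper hangs above the gauge (grip top at crop pixel (307,392)), with the path straight down clear. Moving in and down.

```bash
python3 -m handwheel '[[[0.01, 0.0075, 0, 0, 0, 0, 1], [0.01, 0.0075, 0.02, 0, 0, 0, 1], [0.01, 0.0075, 0.045, 0, 0, 0, 1], [0.01, 0.0075, 0.07, 0, 0, 0, 1]]]' |head -2
python3 -m handwheel '[[[0, 0, 0.02, 0, 0, 0, 1], [0, 0, 0.036, 0, 0, 0, 1], [0, 0, 0.042, 0, 0, 0, 1], [0, 0, 0.043, 0, 0, 0, 1], [0, 0, 0.043, 0, 0, 0, 1]]]'
python3 -c "
from h import *
to(.5553,.2242,.084)"
```

```text
time_s: 3.53
ee_pos: [0.5555, 0.2207, 0.1289]
time_s: 3.95
ee_pos: [0.5554, 0.2209, 0.0865]
orientation: [2.047, 2.383, 0.001]
contact_force: [-0.5, 0.1, 0.4]
finger_gap: 1.0
grasp_force: 0.0
t 3.95 pos [0.5554 0.2209 0.0865] yaw 1.7219 tilt [ 0.  0. -1.] F [-0.45  0.08  0.41] gap 1.0 g 0.0
tool delta [0.0033 0.0004 0.0025] dyaw->rz None
```

Correct 3 mm along x and close.

```bash
python3 -m handwheel '[[[0.0033, 0.0004, 0, 0, 0, 0, 1], [0.0033, 0.0004, 0, 0, 0, 0, 0.6], [0.0033, 0.0004, 0, 0, 0, 0, 0.35], [0.0033, 0.0004, 0, 0, 0, 0, 0], [0.0033, 0.0004, 0, 0, 0, 0, 0]]]' 
python3 -m handwheel '[[[0, 0, 0, 0, 0, 0, 0], [0, 0, 0, 0, 0, 0, 0], [0, 0, 0, 0, 0, 0, 0], [0, 0, 0, 0, 0, 0, 0], [0, 0, 0, 0, 0, 0, 0]]]' 
python3 -c "
from h import *
to(.5553,.2242,.084)"
```

```text
time_s: 4.37
ee_pos: [0.5552, 0.2247, 0.0863]
orientation: [2.046, 2.384, 0.001]
contact_force: [-1.1, -0.3, 0.1]
finger_gap: 0.456
grasp_force: 0.0
time_s: 4.78
ee_pos: [0.5554, 0.2247, 0.0865]
orientation: [2.046, 2.383, 0.001]
contact_force: [0.4, 0.1, 5.5]
finger_gap: 0.298
grasp_force: 58.7
t 4.78 pos [0.5554 0.2247 0.0865] yaw 1.7228 tilt [ 0.001  0.    -1.   ] F [0.35 0.15 5.46] gap 0.298 g 58.7
tool delta [-0.0005 -0.0002  0.0025] dyaw->rz None
```

```bash
python3 -m handwheel '[[[0, 0, -0.01, 0, 0, 0, 0], [0, 0, -0.03, 0, 0, 0, 0], [0, 0, -0.06, 0, 0, 0, 0], [0, 0, -0.09, 0, 0, 0, 0], [0, 0, -0.115, 0, 0, 0, 0]]]' 
python3 -m handwheel '[[[0, 0, 0, 0, 0, 0, 0], [0, 0, 0, 0, 0, 0, 0]]]' 
python3 -c "
from h import *
f=grab('side'); cv2.imwrite('pics/s2.png',cv2.resize(f['image'][130:330,60:320,::-1],None,fx=3,fy=3))
to(.5268,-.0354,.165)"
```

```text
time_s: 5.2
ee_pos: [0.5546, 0.2245, 0.2029]
orientation: [-2.046, -2.384, 0.0]
contact_force: [0.4, 0.2, -2.3]
finger_gap: 0.297
grasp_force: 59.3
time_s: 5.37
ee_pos: [0.5553, 0.2247, 0.202]
orientation: [2.046, 2.383, 0.002]
contact_force: [0.1, 0.6, -2.6]
finger_gap: 0.299
grasp_force: 59.4
t 5.42 pos [0.5547 0.2245 0.2005] yaw 1.7228 tilt [-0.001 -0.    -1.   ] F [-0.95 -0.35 -3.57] gap 0.291 g 59.4
tool delta [-0.2527 -0.0669  0.0355] dyaw->rz None
```

View pics/s2.png

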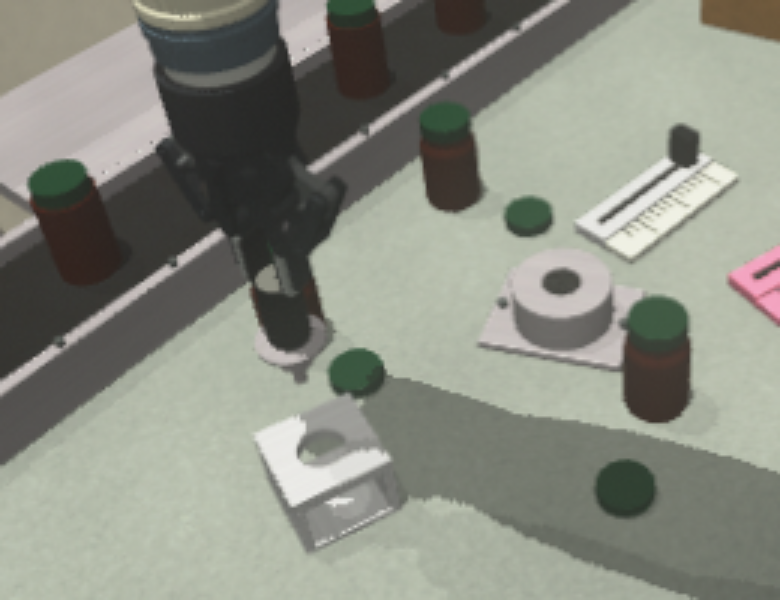

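The gauge hangs in the gripper (flange at crop pixel (290,340)) and the stand is empty. Carrying it over the pad.

```bash
python3 -m handwheel '[[[-0.02, -0.005, 0, 0, 0, 0, 0], [-0.055, -0.015, 0, 0, 0, 0, 0], [-0.09, -0.024, 0, 0, 0, 0, 0], [-0.125, -0.033, 0, 0, 0, 0, 0], [-0.16, -0.042, 0, 0, 0, 0, 0]]]' |head -2
python3 -m handwheel '[[[-0.03, -0.008, 0, 0, 0, 0, 0], [-0.06, -0.016, 0, 0, 0, 0, 0], [-0.08, -0.022, 0, 0, 0, 0, 0], [-0.092, -0.025, 0, 0, 0, 0, 0], [-0.0925, -0.025, 0.01, 0, 0, 0, 0]]]' |head -2
python3 -m handwheel '[[[0, 0, 0.01, 0, 0, 0, 0], [0, 0, 0.02, 0, 0, 0, 0], [0, 0, 0.025, 0, 0, 0, 0], [0, 0, 0.025, 0, 0, 0, 0], [0, 0, 0.025, 0, 0, 0, 0]]]'
python3 -c "
from h import *
f=grab('side'); cv2.imwrite('pics/s3.png',cv2.resize(f['image'][160:310,160:360,::-1],None,fx=4,fy=4))
f=grab('top'); cv2.imwrite('pics/t3.png',f['image'][:,:,::-1])
to(.5268,-.0354,.165)"
```

```text
time_s: 5.83
ee_pos: [0.5363, 0.0588, 0.199]
time_s: 6.25
ee_pos: [0.527, -0.0371, 0.1908]
time_s: 6.67
ee_pos: [0.5268, -0.0342, 0.1654]
orientation: [-2.044, -2.384, 0.001]
contact_force: [0.1, -0.3, -2.5]
finger_gap: 0.297
grasp_force: 59.5
t 6.77 pos [ 0.5273 -0.0346  0.1662] yaw 1.7237 tilt [ 0. -0. -1.] F [-0.38  0.01 -2.13] gap 0.301 g 59.5
tool delta [-0.0007 -0.0006  0.0012] dyaw->rz None
```

View pics/s3.png

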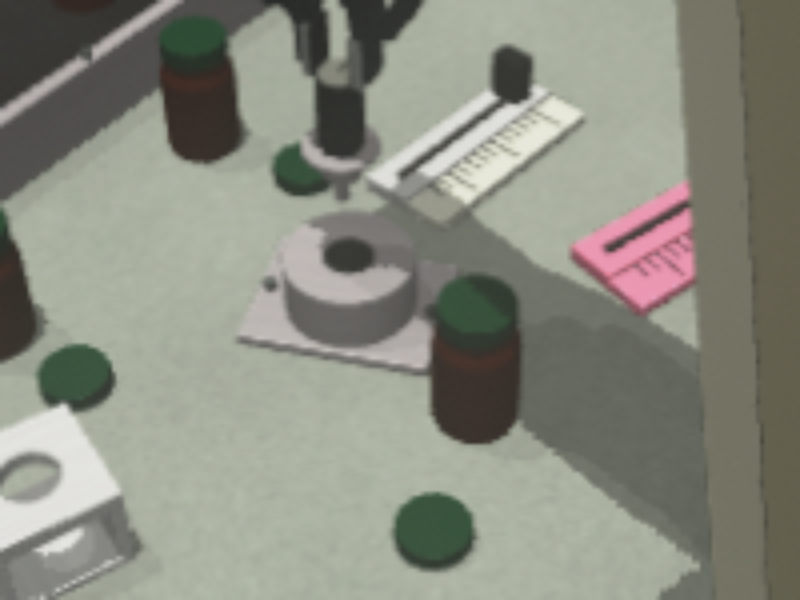

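```bash
python3 -m handwheel '[[[0, 0, 0.012, 0, 0, 0, 0], [0, 0, 0.024, 0, 0, 0, 0], [0, 0, 0.034, 0, 0, 0, 0], [0, 0, 0.04, 0, 0, 0, 0], [0, 0, 0.04, 0, 0, 0, 0]]]'|head -4
python3 -c "
from h import *
f=grab('side'); print('plug',onplane(f,247.2-.4,223.7-.4,.05),'pin',onplane(f,245.7-.4,208.2-.4,.1))
for i in range(6): print(r.observe()['contact_force'].round(2),r.observe()['ee_pos'].round(4)); grab('side')
to(.5268,-.0354,.116)"
```

```text
time_s: 7.18
ee_pos: [0.5265, -0.0349, 0.1248]
orientation: [-2.045, -2.383, 0.001]
contact_force: [0.1, -0.0, -2.1]
plug [ 0.52804875 -0.03732243  0.05      ] pin [ 0.53281258 -0.04012496  0.1       ]
[ 0.74 -0.49 -1.94] [ 0.5268 -0.035   0.1257]
[-0.84  0.95 -2.09] [ 0.5272 -0.0351  0.1262]
[-0.62  0.3  -3.02] [ 0.5274 -0.0351  0.1265]
[ 0.4  -1.26 -4.05] [ 0.5274 -0.0352  0.1265]
[-0.42 -0.09 -2.43] [ 0.5274 -0.0352  0.1265]
[ 0.45  0.37 -2.48] [ 0.5274 -0.0352  0.1265]
t 7.53 pos [ 0.5273 -0.0352  0.1264] yaw 1.7228 tilt [ 0.001 -0.    -1.   ] F [ 0.14 -0.84 -2.28] gap 0.295 g 59.5
tool delta [-0.0002 -0.0006  0.0104] dyaw->rz None
```

```bash
cat >> h.py <<'E'
def probe(n=4):
    F=[];z=[]
    for i in range(n):
        grab("side"); o=r.observe(); F.append(o["contact_force"]); z.append(o["ee_pos"][2])
    print("PROBE t",round(o["time_s"],2),"F",np.mean(F,0).round(2),"z",round(z[-1],5))
E
cat > p.py <<'E'
from h import *
probe()
E
python3 -m handwheel '[[[0, 0, 0.002, 0, 0, 0, 0], [0, 0, 0.004, 0, 0, 0, 0], [0, 0, 0.006, 0, 0, 0, 0], [0, 0, 0.007, 0, 0, 0, 0], [0, 0, 0.007, 0, 0, 0, 0]]]'>/dev/null; python3 p.py
python3 -m handwheel '[[[0, 0, 0.001, 0, 0, 0, 0], [0, 0, 0.001, 0, 0, 0, 0]]]'>/dev/null; python3 p.py
python3 -m handwheel '[[[0, 0, 0.001, 0, 0, 0, 0], [0, 0, 0.001, 0, 0, 0, 0]]]'>/dev/null; python3 p.py
python3 -m handwheel '[[[0, 0, 0.001, 0, 0, 0, 0], [0, 0, 0.001, 0, 0, 0, 0]]]'>/dev/null; python3 p.py
python3 -m handwheel '[[[0, 0, 0.001, 0, 0, 0, 0], [0, 0, 0.001, 0, 0, 0, 0]]]'>/dev/null; python3 p.py
python3 -m handwheel '[[[0, 0, 0.001, 0, 0, 0, 0], [0, 0, 0.001, 0, 0, 0, 0]]]'>/dev/null; python3 p.py
```

```text
PROBE t 8.15 F [-0.1   0.22 -2.45] z 0.11895
PROBE t 8.52 F [-0.39  0.11 -2.46] z 0.11789
PROBE t 8.88 F [-0.39  0.07 -2.53] z 0.11687
PROBE t 9.25 F [ 0.38 -0.15 -2.43] z 0.11594
PROBE t 9.62 F [ 0.39 -0.18 -1.24] z 0.11491
PROBE t 9.98 F [ 0.23 -0.   -1.29] z 0.11385
```

```bash
for i in 1; do
python3 -m handwheel '[[[0, 0, 0.001, 0, 0, 0, 0], [0, 0, 0.001, 0, 0, 0, 0]]]'>/dev/null; python3 p.py
python3 -m handwheel '[[[0, 0, 0.001, 0, 0, 0, 0], [0, 0, 0.001, 0, 0, 0, 0]]]'>/dev/null; python3 p.py; done
```

```text
PROBE t 10.35 F [ 0.48  0.08 -1.95] z 0.11283
PROBE t 10.72 F [ 0.59  0.23 -1.66] z 0.11182
```

```bash
python3 -m handwheel '[[[0, 0, 0.001, 0, 0, 0, 0], [0, 0, 0.001, 0, 0, 0, 0]]]'>/dev/null; python3 p.py
```

```text
PROBE t 11.08 F [ 0.46  0.57 -1.2 ] z 0.11085
```

```bash
python3 -m handwheel '[[[0, 0, 0.001, 0, 0, 0, 0], [0, 0, 0.001, 0, 0, 0, 0]]]'>/dev/null; python3 p.py
python3 -m handwheel '[[[0, 0, 0.001, 0, 0, 0, 0], [0, 0, 0.001, 0, 0, 0, 0]]]'>/dev/null; python3 p.py
```

```text
PROBE t 11.45 F [ 0.17  0.3  -1.69] z 0.10985
PROBE t 11.82 F [ 0.74 -0.15 -1.53] z 0.10882
```

```bash
python3 -m handwheel '[[[0, 0, 0.001, 0, 0, 0, 0], [0, 0, 0.001, 0, 0, 0, 0]]]'>/dev/null; python3 p.py
```

```text
PROBE t 12.18 F [ 0.18 -0.22 -1.38] z 0.10781
```

```bash
python3 -m handwheel '[[[0, 0, 0.001, 0, 0, 0, 0], [0, 0, 0.001, 0, 0, 0, 0]]]'>/dev/null; python3 p.py
python3 -m handwheel '[[[0, 0, 0.001, 0, 0, 0, 0], [0, 0, 0.001, 0, 0, 0, 0]]]'>/dev/null; python3 p.py
```

```text
PROBE t 12.55 F [ 0.21  0.15 -1.06] z 0.10686
PROBE t 12.92 F [-0.55 -0.43  2.11] z 0.10606
```

```bash
python3 -m handwheel '[[[0, 0, 0.001, 0, 0, 0, 0], [0, 0, 0.001, 0, 0, 0, 0]]]'>/dev/null; python3 p.py
```

```text
PROBE t 13.28 F [ 0.37 -0.14  3.02] z 0.10499
```

```bash
sed -i 's/probe()/probe(int(__import__("sys").argv[1]) if len(__import__("sys").argv)>1 else 4)/' p.py; python3 p.py 12; python3 p.py 12
python3 -m handwheel '[[[0, 0, -0.005, 0, 0, 0, 0], [0, 0, -0.015, 0, 0, 0, 0], [0, 0, -0.03, 0, 0, 0, 0], [0, 0, -0.06, 0, 0, 0, 0], [0, 0, -0.095, 0, 0, 0, 0]]]'|head -2
python3 -m handwheel '[[[0, 0, 0, 0, 0, 0, 0]]]'|head -2
python3 -c "
from h import *
to(.5553,.2242,.2)"
```

```text
PROBE t 13.88 F [ 0.11 -0.02  3.52] z 0.10492
PROBE t 14.48 F [ 0.32 -0.04  3.56] z 0.10488
time_s: 14.9
ee_pos: [0.5255, -0.0348, 0.1997]
time_s: 14.98
ee_pos: [0.5288, -0.0355, 0.2062]
t 14.98 pos [ 0.5288 -0.0355  0.2062] yaw 1.7228 tilt [ 0.008 -0.002 -1.   ] F [ 0.52 -0.94 -2.42] gap 0.298 g 59.8
tool delta [0.2527 0.0654 0.0059] dyaw->rz None
```

```bash
python3 -m handwheel '[[[0.02, 0.005, 0, 0, 0, 0, 0], [0.055, 0.015, 0, 0, 0, 0, 0], [0.09, 0.024, 0, 0, 0, 0, 0], [0.125, 0.033, 0, 0, 0, 0, 0], [0.16, 0.042, 0, 0, 0, 0, 0]]]' |head -2
python3 -m handwheel '[[[0.03, 0.008, 0, 0, 0, 0, 0], [0.06, 0.016, 0, 0, 0, 0, 0], [0.08, 0.022, 0, 0, 0, 0, 0], [0.092, 0.025, 0, 0, 0, 0, 0], [0.0925, 0.025, 0, 0, 0, 0, 0]]]' |head -2
python3 -m handwheel '[[[0, 0, 0, 0, 0, 0, 0], [0, 0, 0, 0, 0, 0, 0]]]' |head -2
python3 -c "
from h import *
to(.5554,.2247,.0872)
f=grab('top'); a=f['image'][120:240,90:250,::-1]; g=grab('side'); b=g['image'][200:320,100:260,::-1]
cv2.imwrite('pics/c4.png',cv2.resize(np.hstack([a,b]),None,fx=2.5,fy=2.5))"
```

```text
time_s: 15.4
ee_pos: [0.5438, 0.1309, 0.1999]
time_s: 15.82
ee_pos: [0.5546, 0.2266, 0.1994]
time_s: 15.98
ee_pos: [0.5548, 0.2236, 0.1998]
t 15.98 pos [0.5548 0.2236 0.1998] yaw 1.7222 tilt [-0.001 -0.001 -1.   ] F [ 0.3   0.03 -2.54] gap 0.293 g 59.7
tool delta [0.0011 0.0008 0.1126] dyaw->rz None
```

View pics/c4.png

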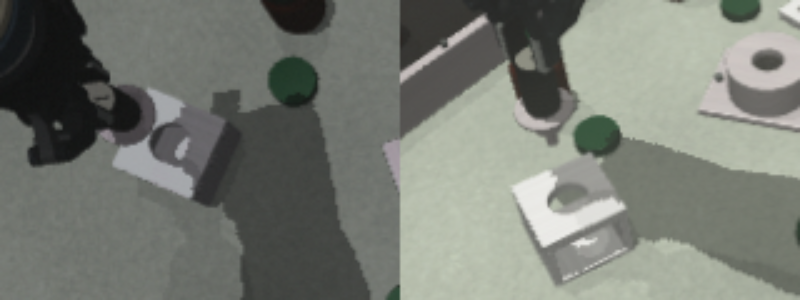

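The gauge is upright above the empty stand hole, with the flange at about (150,115) in the left half. Lowering with force probes, which also gives the reference height.

```bash
python3 -m handwheel '[[[0.001, 0.0008, 0.02, 0, 0, 0, 0], [0.001, 0.0008, 0.045, 0, 0, 0, 0], [0.001, 0.0008, 0.07, 0, 0, 0, 0], [0.001, 0.0008, 0.09, 0, 0, 0, 0], [0.001, 0.0008, 0.102, 0, 0, 0, 0]]]' |head -2
python3 -m handwheel '[[[0, 0, 0.006, 0, 0, 0, 0], [0, 0, 0.0105, 0, 0, 0, 0], [0, 0, 0.0105, 0, 0, 0, 0]]]'|head -2; python3 p.py
python3 -m handwheel '[[[0, 0, 0.0005, 0, 0, 0, 0], [0, 0, 0.0005, 0, 0, 0, 0]]]'>/dev/null; python3 p.py
```

```text
time_s: 16.5
ee_pos: [0.5547, 0.2243, 0.0957]
time_s: 16.75
ee_pos: [0.5559, 0.2252, 0.0875]
PROBE t 16.95 F [-0.    0.42 -2.7 ] z 0.08835
PROBE t 17.32 F [-0.07  0.23 -2.33] z 0.08697
```

```bash
python3 -m handwheel '[[[0, 0, 0.0005, 0, 0, 0, 0], [0, 0, 0.0005, 0, 0, 0, 0]]]'>/dev/null; python3 p.py
python3 -m handwheel '[[[0, 0, 0.0005, 0, 0, 0, 0], [0, 0, 0.0005, 0, 0, 0, 0]]]'>/dev/null; python3 p.py
python3 -m handwheel '[[[0, 0, 0.0005, 0, 0, 0, 0], [0, 0, 0.0005, 0, 0, 0, 0]]]'>/dev/null; python3 p.py
```

```text
PROBE t 17.68 F [-0.11 -0.13  1.52] z 0.08667
PROBE t 18.05 F [-0.07 -0.07  5.39] z 0.08647
PROBE t 18.42 F [ 0.04 -0.2   7.47] z 0.08637
```

```bash
python3 -m handwheel '[[[0, 0, 0.0005, 0, 0, 0, 0], [0, 0, 0.0005, 0, 0, 0, 0]]]'>/dev/null; python3 p.py
```

```text
PROBE t 18.78 F [-0.68 -0.48 10.05] z 0.08625
```

Core at TCP z ≈ 0.1062 against a seat at ≈ 0.0866 gives a sink of about 10.3 mm; direct contact timing gives about 9.7. That rounds to 10 marks. Releasing the gauge.

```bash
python3 -m handwheel '[[[0, 0, -0.001, 0, 0, 0, 0], [0, 0, -0.001, 0, 0, 0, 0.35], [0, 0, -0.001, 0, 0, 0, 0.5], [0, 0, -0.001, 0, 0, 0, 1], [0, 0, -0.001, 0, 0, 0, 1]]]'
python3 -m handwheel '[[[0, 0, 0, 0, 0, 0, 1], [0, 0, 0, 0, 0, 0, 1], [0, 0, -0.005, 0, 0, 0, 1], [0, 0, -0.02, 0, 0, 0, 1], [0, 0, -0.04, 0, 0, 0, 1]]]'|tail -2
python3 -m handwheel '[[[0, 0, -0.035, 0, 0, 0, 1], [0, 0, -0.06, 0, 0, 0, 1], [0, 0, -0.075, 0, 0, 0, 1], [0, 0, -0.075, 0, 0, 0, 1]]]'|head -2
python3 - <<'E'
from h import *
f=grab('top'); a=f['image'][120:240,100:260,::-1]; g=grab('side'); b=g['image'][200:320,100:260,::-1]
c=g['image'][140:260,200:360,::-1]; t=np.load("pics/top0.npy",allow_pickle=True).item()['image'][120:240,100:260,::-1]
cv2.imwrite('pics/c5.png',cv2.resize(np.vstack([np.hstack([a,b]),np.hstack([c,t])]),None,fx=2.5,fy=2.5))
to(.5586,-.2803,.16,-.1)
E
```

```text
time_s: 19.2
ee_pos: [0.5554, 0.2257, 0.0855]
orientation: [-2.046, -2.383, 0.001]
contact_force: [0.1, 1.5, 0.6]
finger_gap: 0.769
grasp_force: 0.0
finger_gap: 1.001
grasp_force: 0.0
time_s: 19.95
ee_pos: [0.557, 0.2261, 0.2051]
t 20.05 pos [0.5558 0.2258 0.2012] yaw 1.7229 tilt [ 0.001  0.    -1.   ] F [ 0.38 -0.66  0.04] gap 1.003 g 0.0
tool delta [-0.5007 -0.0739  0.0411] dyaw->rz 1.8229
```

View pics/c5.png

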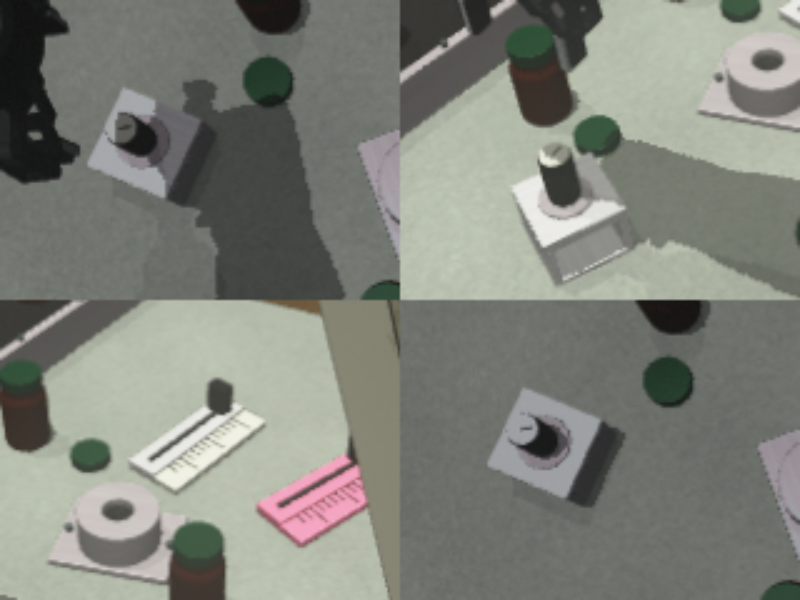

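The gauge hangs home again, looking as it did before; the plug bore now shows a sunken rim. Turning and going to the slide.

```bash
python3 -m handwheel '[[[0, 0, 0, 0, 0, -0.12, 1], [0, 0, 0, 0, 0, -0.24, 1], [0, 0, 0, 0, 0, -0.36, 1], [0, 0, 0, 0, 0, -0.48, 1], [0, 0, 0, 0, 0, -0.6, 1]]]' >/dev/null
python3 -m handwheel '[[[0, 0, 0, 0, 0, -0.12, 1], [0, 0, 0, 0, 0, -0.24, 1], [0, 0, 0, 0, 0, -0.36, 1], [0, 0, 0, 0, 0, -0.48, 1], [0, 0, 0, 0, 0, -0.6, 1]]]' >/dev/null
python3 -m handwheel '[[[0, 0, 0, 0, 0, -0.12, 1], [-0.005, -0.04, 0, 0, 0, -0.12, 1], [-0.009, -0.08, 0, 0, 0, -0.12, 1], [-0.013, -0.12, 0, 0, 0, -0.12, 1], [-0.017, -0.16, 0, 0, 0, -0.12, 1]]]' |head -2
python3 -m handwheel '[[[-0.004, -0.04, 0, 0, 0, 0, 1], [-0.008, -0.08, 0, 0, 0, 0, 1], [-0.012, -0.12, 0, 0, 0, 0, 1], [-0.016, -0.16, 0, 0, 0, 0, 1], [-0.02, -0.2, 0, 0, 0, 0, 1]]]' |head -2
python3 -m handwheel '[[[-0.004, -0.04, 0, 0, 0, 0, 1], [-0.008, -0.08, 0, 0, 0, 0, 1], [-0.012, -0.12, 0, 0, 0, 0, 1], [-0.012, -0.12, 0, 0, 0, 0, 1]]]' |head -2
python3 -c "
from h import *
to(.5588,-.2795,.0245,3.04)"
```

```text
time_s: 21.3
ee_pos: [0.5363, 0.0646, 0.1993]
time_s: 21.72
ee_pos: [0.5367, -0.1368, 0.1995]
time_s: 22.05
ee_pos: [0.5368, -0.2619, 0.1982]
t 22.05 pos [ 0.5368 -0.2619  0.1982] yaw 3.0377 tilt [-0.003 -0.    -1.   ] F [-0.37  0.67 -0.41] gap 1.0 g 0.0
tool delta [-0.0242 -0.0152  0.1736] dyaw->rz -0.0023
```

```bash
python3 -m handwheel '[[[-0.0242, -0.0152, 0.01, 0, 0, 0, 1], [-0.0242, -0.0152, 0.04, 0, 0, 0, 1], [-0.0242, -0.0152, 0.07, 0, 0, 0, 1], [-0.0242, -0.0152, 0.1, 0, 0, 0, 1], [-0.0242, -0.0152, 0.11, 0, 0, 0, 1]]]' |head -2
python3 -m handwheel '[[[0, 0, 0, 0, 0, 0, 1]]]'|head -2
python3 -c "
from h import *
to(.5588,-.2795,.0245,3.04)
g=grab('side'); cv2.imwrite('pics/c6.png',cv2.resize(g['image'][140:230,220:340,::-1],None,fx=6,fy=6))"
```

```text
time_s: 22.47
ee_pos: [0.5578, -0.2717, 0.0851]
time_s: 22.55
ee_pos: [0.5585, -0.272, 0.0873]
t 22.55 pos [ 0.5585 -0.272   0.0873] yaw 3.0428 tilt [-0.006  0.004 -1.   ] F [-0.43 -0.7  -0.22] gap 1.0 g 0.0
tool delta [-0.0014 -0.0077  0.0627] dyaw->rz 0.0028
```

View pics/c6.png

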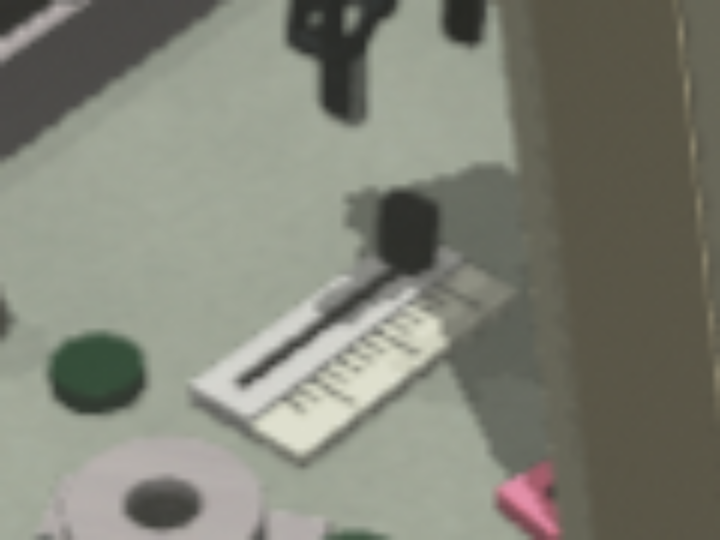

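The block (crop (408,230)) sits between the open fingers on the track, clear for the descent.

```bash
python3 -m handwheel '[[[-0.001, -0.0075, 0, 0, 0, 0, 1], [-0.001, -0.0075, 0.015, 0, 0, 0, 1], [-0.001, -0.0075, 0.035, 0, 0, 0, 1], [-0.001, -0.0075, 0.055, 0, 0, 0, 1], [-0.001, -0.0075, 0.06, 0, 0, 0, 1]]]' |head -2
python3 -m handwheel '[[[0, 0, 0, 0, 0, 0, 1], [0, 0, 0, 0, 0, 0, 1]]]'|head -4
python3 -c "
from h import *
g=grab('side'); print('blk',onplane(g,287.6,174.1,.0545))
to(.5588,-.2795,.0245,3.04)"
```

```text
time_s: 23.02
ee_pos: [0.5604, -0.2812, 0.0302]
time_s: 23.18
ee_pos: [0.5614, -0.2815, 0.0325]
orientation: [0.155, 3.136, -0.002]
contact_force: [0.2, -0.3, 0.8]
blk [ 0.55705874 -0.27904276  0.0545    ]
t 23.23 pos [ 0.5615 -0.2816  0.0328] yaw 3.0427 tilt [ 0.002 -0.001 -1.   ] F [0.07 0.52 1.56] gap 1.004 g 0.0
tool delta [0.003  0.0018 0.0083] dyaw->rz 0.0027
```

```bash
python3 -m handwheel '[[[0.0025, 0.0018, 0.003, 0, 0, 0, 1], [0.0025, 0.0018, 0.006, 0, 0, 0, 1], [0.0025, 0.0018, 0.006, 0, 0, 0, 0.5], [0.0025, 0.0018, 0.006, 0, 0, 0, 0.3], [0.0025, 0.0018, 0.006, 0, 0, 0, 0.2]]]' |head -2
python3 -m handwheel '[[[0, 0, 0, 0, 0, 0, 0], [0, 0, 0, 0, 0, 0, 0], [0, 0, 0, 0, 0, 0, 0], [0, 0, 0, 0, 0, 0, 0], [0, 0, 0, 0, 0, 0, 0]]]'
python3 -c "
from h import *
to(.5588,-.2795,.0245,3.04)"
```

```text
time_s: 23.65
ee_pos: [0.5584, -0.2788, 0.0251]
time_s: 24.07
ee_pos: [0.5583, -0.2787, 0.0249]
orientation: [-0.155, -3.138, -0.0]
contact_force: [0.5, -0.1, -0.0]
finger_gap: -0.003
grasp_force: 0.0
t 24.07 pos [ 0.5583 -0.2787  0.0249] yaw 3.0428 tilt [-0.  0. -1.] F [ 0.53 -0.08 -0.01] gap -0.003 g 0.0
tool delta [-0.0005 -0.0007  0.0004] dyaw->rz 0.0028
```

The fingers shut on nothing, so I look.

```bash
python3 -c "
from h import *
g=grab('side'); f=grab('top')
cv2.imwrite('pics/c7.png',np.hstack([cv2.resize(g['image'][130:230,220:320,::-1],None,fx=4,fy=4),cv2.resize(f['image'][130:230,305:405,::-1],None,fx=4,fy=4)]))
print(proj(g,[r.observe()['ee_pos']]),proj(f,[r.observe()['ee_pos']]))"
```

```text
[[286.90392259 181.73346828]] [[371.95213768 182.7544163 ]]
```

View pics/c7.png

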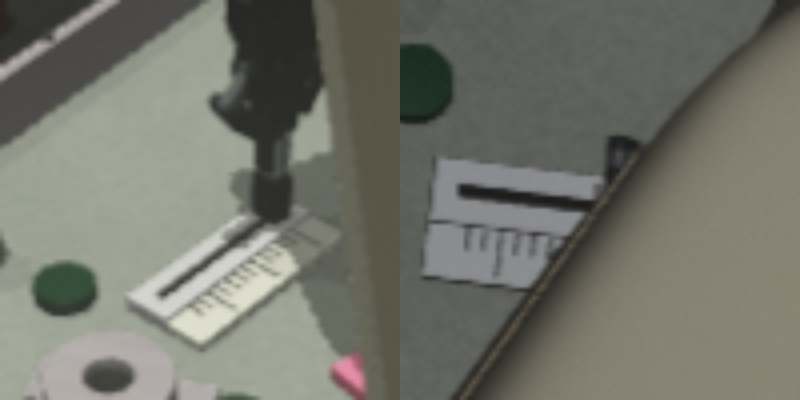

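I've used all ten views, so from here I measure with masks only. Raising (fingers open) and locating the block.

```bash
python3 -m handwheel '[[[0, 0, 0, 0, 0, 0, 1], [0, 0, 0, 0, 0, 0, 1], [0, 0, 0, 0, 0, 0, 1], [0, 0, 0, 0, 0, 0, 1], [0, 0, -0.02, 0, 0, 0, 1]]]' |head -5
python3 -m handwheel '[[[0, 0, -0.04, 0, 0, 0, 1], [0, 0, -0.08, 0, 0, 0, 1], [0, 0.04, -0.12, 0, 0, 0, 1], [0, 0.08, -0.16, 0, 0, 0, 1], [0, 0.12, -0.16, 0, 0, 0, 1]]]' |head -2
python3 -m handwheel '[[[0, 0.04, 0, 0, 0, 0, 1], [0, 0.08, 0, 0, 0, 0, 1], [0, 0.12, 0, 0, 0, 0, 1], [0, 0.16, 0, 0, 0, 0, 1], [0, 0.16, 0, 0, 0, 0, 1]]]' |head -2
cat > m.py <<'E'
from h import *
t0=np.load("pics/top0.npy",allow_pickle=True).item(); s0=np.load("pics/side0.npy",allow_pickle=True).item()
for n,f0,win in (("top",t0,(300,400,160,215)),("side",s0,(240,320,160,225))):
    f=grab(n); x0,x1,y0,y1=win
    for nm,ff in (("before",f0),("now",f)):
        g=ff["image"].max(2)[y0:y1,x0:x1]
        m=cv2.morphologyEx((g<70).astype(np.uint8),cv2.MORPH_OPEN,np.ones((4,4)))
        k,l,st,ce=cv2.connectedComponentsWithStats(m)
        print(n,nm,[(st[i]+np.array([x0,y0,0,0,0])).tolist() for i in range(1,k) if st[i][4]>25])
    if n=="top":
        for y in range(168,200,2): print(y,f["image"].max(2)[y,306:390:3])
E
python3 m.py
```

```text
time_s: 24.58
ee_pos: [0.5566, -0.2776, 0.0417]
orientation: [-0.155, -3.133, -0.005]
contact_force: [-0.5, 0.1, -0.1]
finger_gap: 0.71
time_s: 25.0
ee_pos: [0.5689, -0.1818, 0.2013]
time_s: 25.42
ee_pos: [0.5837, -0.0155, 0.1978]
top before [[370, 176, 11, 14, 131]]
top now [[300, 160, 20, 55, 782], [370, 176, 11, 15, 143]]
168 [58 57 57 60 59 93 93 98 98 95 92 95 96 96 99 95 96 97 96 96 95 93 98 94
 95 98 99 99]
170 [ 57  58  58  88 127 141 108  88 100  94  95  99  96  98  99  99  94  93
  96  94  99  93  95  95  97  97  98  98]
172 [ 57  58  58  90 143 145 143 145 145 144 143 117  96  94  98  98  97  96
  98  96  99  91  93  98  98  95  98  98]
174 [ 57  58  60  89 144 144 144 145 143 144 144 144 145 145 144 145 139 102
  89  98  97  93  92  92  96  96  96  95]
176 [ 57  58  51  88 143  41  91 135 136 140 144 144 143 143 145 144 144 145
 146 145 143 144  36  28  27  97  95  94]
178 [ 58  58  48  86 145  31  27  26  27  28  35  74 124 135 140 144 144 145
 144 144 145  93  23  30  27 127  99  96]
180 [ 57  59  51  89 144 144 145 114  66  46  39  29  28  29  27  29  39 103
 137 137 1
[... 494 characters left out ...]
 141  98  98]
190 [ 57  56  90 143 144  92 145 144 105 125 144 125  97 144 145 104  62  83
 129 136 139 143 145 145 145 127  97  97]
192 [ 56  56  98 142 144 114 144 145 119  94 144 133 112 125 144 118  94 145
 145 118 123  90  65 108 135 113  99  96]
194 [ 56  58 103 143 144 144 145 144 119 146 144 144 109 125 144 126  79 144
 144 117  95 144 134 143 144 116  95 100]
196 [ 56  57 128 142 143 144 144 143 125 144 143 144 145 144 144 134 128 129
 145 115  95 145 145 145 143 111  94  93]
198 [ 58  56 121 139 144 144 144 145 135 144 144 144 145 145 144 144 144 145
 144 145 128 144 145 144 146 111  96  97]
side before [[285, 174, 8, 12, 92], [243, 222, 10, 3, 27]]
side now [[285, 174, 8, 12, 92]]
```

The block has not moved at all. I check the finger-tip location numerically: shut fingers just above the block, then an image difference.

```bash
python3 -m handwheel '[[[0, -0.04, 0, 0, 0, 0, 0], [0, -0.08, 0, 0, 0, 0, 0], [0, -0.12, 0, 0, 0, 0, 0], [0, -0.16, 0, 0, 0, 0, 0], [0, -0.2, 0, 0, 0, 0, 0]]]' |head -2
python3 -m handwheel '[[[0, -0.04, 0.02, 0, 0, 0, 0], [0, -0.07, 0.05, 0, 0, 0, 0], [0, -0.07, 0.08, 0, 0, 0, 0], [0, -0.07, 0.11, 0, 0, 0, 0], [0, -0.07, 0.115, 0, 0, 0, 0]]]' |head -2
python3 -m handwheel '[[[0, 0, 0, 0, 0, 0, 0], [0, 0, 0, 0, 0, 0, 0]]]' |head -5
cat > d.py <<'E'
from h import *
s0=np.load("pics/side0.npy",allow_pickle=True).item(); f=grab("side"); to(.5592,-.2795,.07,3.04)
e=r.observe()["ee_pos"]; print("tcp",proj(f,[e]),"blk",proj(f,[[.5592,-.2795,.0545],[.5592,-.2795,.0145]]))
d=(np.abs(f["image"].astype(int)-s0["image"]).max(2)>25)
for y in range(140,196,2):
    w=np.where(d[y,260:330])[0]; print(y,"".join(".#"[int(v)] for v in d[y,262:326]))
E
python3 d.py
```

```text
time_s: 25.93
ee_pos: [0.5631, -0.2239, 0.1974]
time_s: 26.35
ee_pos: [0.5538, -0.2912, 0.077]
time_s: 26.52
ee_pos: [0.5574, -0.2912, 0.0837]
orientation: [0.156, 3.137, -0.001]
contact_force: [0.2, 0.3, 0.6]
finger_gap: 0.001
t 26.57 pos [ 0.558  -0.2912  0.0845] yaw 3.0427 tilt [ 0.002 -0.002 -1.   ] F [0.58 0.03 0.14] gap 0.003 g 0.0
tool delta [-0.0001  0.0117  0.0145] dyaw->rz 0.0027
tcp [[289.85945184 164.03893013]] blk [[287.09494445 173.78706789]
 [286.69381665 184.17467666]]
140 ................######################........#.................
142 ..................##################......##########............
144 ....................###############.......###################...
146 ........................##########.........#####################
148 ........................##########.........#####################
150 ........................##########.........#####################
152 ........................##########.........#####################
154 .........................#########.........#####################
156 ............................###.............##########
[... 621 characters left out ...]
##########
176 ...............................#################################
178 ...............................#################################
180 ...............................#################################
182 ..............................##################################
184 .................######.......##################################
186 .................####..###.....#################################
188 .....................###.........###############################
190 .................................#########..####################
192 ..................................######..######################
194 ...................................##..#########################
```

Run:
```python
from h import *
f=grab("side"); s0=np.load("pics/side0.npy",allow_pickle=True).item()
for y in range(146,190,2): print(y,f["image"][y,278:302:2,1], s0["image"][y,278:302:2,1])
o=r.observe(); print(o["ee_pos"],proj(f,[o["ee_pos"]]))
```

```text
146 [163 163 163 163 108  45  45  65  61 139 161 161] [162 161 162 161 161 161 160 159 160 160 161 160]
148 [163 164 166 165 120  47  46  77  72 138 161 160] [162 163 165 163 163 160 161 163 164 161 160 159]
150 [166 167 166 165 121  46  47  78  68 152 161 159] [164 165 164 164 164 163 164 163 163 162 161 159]
152 [168 166 166 169 117  48  46  81  73 161 164 162] [165 165 164 167 165 162 165 163 162 162 162 161]
154 [169 168 167 168 154  84  49  82  89 163 164 164] [167 166 165 166 164 163 166 162 162 162 162 162]
156 [168 170 170 167 168 163 145 139 161 164 163 165] [166 168 167 165 167 165 166 162 164 163 162 163]
158 [167 168 169 169 168 169 167 166 164 163 164 164] [166 166 167 167 167 167 166 164 163 162 162 164]
160 [168 167 168 168 167 168 168 168 166 165 166 165] [166 165 166 167 165 166 166 166 164 164 164 164]
162 [169 169 168 169 169 169 168 169 165 165 165 163] [167 168 167 167 167 167 166 167 164 163 163 162]
164 [168 169 167 170 168 168 167 168 167 166 165 165] [166 167 165 169 166 166 166 167 166 164 164 164]
166 [168 167 167 171 171 166 164 165 166 166 164 166] [166 1
[... 555 characters left out ...]
164 164]
178 [162 164 131  49  49  48  48  60 107 107 106 107] [161 163 130  54  54  54  55  78 162 163 161 161]
180 [163 162 127  50  49  49  49  63 102 107 105 107] [162 161 129  55  55  55  56  84 155 163 159 163]
182 [161 156 157  50  50  49  49  85 137 126 107 106] [160 154 156  55  54  55  55 125 207 186 162 161]
184 [171 155 136 102  50  50  50  99 127 112 124 100] [169 206 210 142  55  54  54 143 194 146 198 151]
186 [212 136  88  56 109 164 188 158 116 137 128 127] [209 209 131  65 165 188 186 169 172 213 220 219]
188 [183  98  97 134 206 213 155 180 129 133 133 128] [179  99  98 203 210 209 154 179 151 208 221 220]
[ 0.55818903 -0.29101224  0.08474113] [[289.77079234 163.96933261]]
```

The shut finger tips really appear at row 155, about 25 mm above the reported TCP point (row 164). The earlier closure was therefore just over the block's top (54.5 mm). I need to go about 25 mm lower, with force checks.

```bash
python3 - <<'E'
from h import *
f=grab("side"); e=r.observe()["ee_pos"]
for h in (0,.015,.02,.025,.03): print(h,proj(f,[e+[0,0,h]]).round(1))
E
python3 -m handwheel '[[[0, 0.0117, 0, 0, 0, 0, 1], [0, 0.0117, 0.01, 0, 0, 0, 1], [0, 0.0117, 0.025, 0, 0, 0, 1], [0, 0.0117, 0.04, 0, 0, 0, 1], [0, 0.0117, 0.05, 0, 0, 0, 1]]]' |head -5
python3 -m handwheel '[[[0, 0, 0, 0, 0, 0, 1], [0, 0, 0, 0, 0, 0, 1], [0, 0, 0, 0, 0, 0, 1]]]' |head -2
python3 -c "
from h import *
to(.5592,-.2795,.003,3.04)"; python3 p.py
```

```text
0 [[289.7 164. ]]
0.015 [[289.9 159.9]]
0.02 [[290.  158.5]]
0.025 [[290.  157.1]]
0.03 [[290.1 155.7]]
time_s: 27.08
ee_pos: [0.5581, -0.2777, 0.031]
orientation: [-0.154, -3.137, -0.001]
contact_force: [0.2, -0.7, 0.5]
finger_gap: 0.707
time_s: 27.33
ee_pos: [0.5587, -0.2788, 0.033]
t 27.33 pos [ 0.5587 -0.2788  0.033 ] yaw 3.043 tilt [ 0.001 -0.    -1.   ] F [-0.17  0.52  0.18] gap 1.002 g 0.0
tool delta [-0.0005 -0.0006  0.03  ] dyaw->rz 0.003
PROBE t 27.53 F [-0.07  0.14 -0.01] z 0.03313
```

```bash
python3 -m handwheel '[[[0, 0, 0.006, 0, 0, 0, 1], [0, 0, 0.012, 0, 0, 0, 1], [0, 0, 0.016, 0, 0, 0, 1], [0, 0, 0.016, 0, 0, 0, 1]]]' |head -4; python3 p.py
python3 -m handwheel '[[[0, 0, 0.004, 0, 0, 0, 1], [0, 0, 0.008, 0, 0, 0, 1], [0, 0, 0.012, 0, 0, 0, 1], [0, 0, 0.012, 0, 0, 0, 1]]]' |head -4;  python3 p.py
python3 -m handwheel '[[[0, 0, 0, 0, 0, 0, 0.7], [0, 0, 0, 0, 0, 0, 0.5], [0, 0, 0, 0, 0, 0, 0.3], [0, 0, 0, 0, 0, 0, 0.2], [0, 0, 0, 0, 0, 0, 0]]]'|tail -2
python3 -m handwheel '[[[0, 0, 0, 0, 0, 0, 0], [0, 0, 0, 0, 0, 0, 0], [0, 0, 0, 0, 0, 0, 0], [0, 0, 0, 0, 0, 0, 0]]]'
python3 -c "
from h import *
to(.5592,-.2795,.003,3.04)"
```

```text
time_s: 27.87
ee_pos: [0.5576, -0.2784, 0.015]
orientation: [-0.155, -3.136, -0.002]
contact_force: [-0.5, 0.6, -0.7]
PROBE t 28.07 F [ 0.22 -0.11  0.2 ] z 0.01645
time_s: 28.4
ee_pos: [0.5578, -0.2784, 0.0033]
orientation: [-0.155, -3.137, -0.001]
contact_force: [-0.5, -0.1, -0.1]
PROBE t 28.6 F [ 0.25 -0.2  -0.01] z 0.00445
finger_gap: 0.302
grasp_force: 0.0
time_s: 29.35
ee_pos: [0.5584, -0.2789, 0.0047]
orientation: [0.155, 3.137, -0.001]
contact_force: [-1.2, -0.4, 5.1]
finger_gap: 0.217
grasp_force: 60.5
t 29.35 pos [ 0.5584 -0.2789  0.0047] yaw 3.0427 tilt [ 0. -0. -1.] F [-1.22 -0.42  5.13] gap 0.217 g 60.5
tool delta [-0.0009 -0.0005  0.0017] dyaw->rz 0.0027
```

Gripped. Ease to the zero end stop for an exact reference.

```bash
python3 p.py
cat > q.py <<'E'
from h import *
F=[]
for i in range(3): grab("side"); F.append(r.observe()["contact_force"])
e=r.observe()["ee_pos"]; u=np.array([np.sin(.1012),np.cos(.1012),0]); print("s",round(1000*(e@u),2),"Fu",round(np.mean(F,0)@u,2),"e",e.round(4))
E
python3 q.py
python3 -m handwheel '[[[0, -0.001, 0, 0, 0, 0, 0], [0, -0.001, 0, 0, 0, 0, 0]]]'>/dev/null; python3 q.py
python3 -m handwheel '[[[0, -0.001, 0, 0, 0, 0, 0], [0, -0.001, 0, 0, 0, 0, 0]]]'>/dev/null; python3 q.py
python3 -m handwheel '[[[0, -0.001, 0, 0, 0, 0, 0], [0, -0.001, 0, 0, 0, 0, 0]]]'>/dev/null; python3 q.py
```

```text
PROBE t 29.55 F [-1.59  0.74  5.72] z 0.00469
s -221.06 Fu -0.6 e [ 0.5584 -0.2789  0.0047]
s -221.86 Fu 0.33 e [ 0.5583 -0.2797  0.0047]
s -222.81 Fu 0.53 e [ 0.5582 -0.2806  0.0047]
s -223.2 Fu 2.77 e [ 0.5582 -0.281   0.0047]
```

```bash
python3 -m handwheel '[[[0, -0.0005, 0, 0, 0, 0, 0], [0, -0.0005, 0, 0, 0, 0, 0]]]'>/dev/null; python3 q.py
python3 -m handwheel '[[[0, -0.0005, 0, 0, 0, 0, 0], [0, -0.0005, 0, 0, 0, 0, 0]]]'>/dev/null; python3 q.py
```

```text
s -223.24 Fu 5.5 e [ 0.5581 -0.2811  0.0047]
s -223.27 Fu 7.59 e [ 0.5582 -0.2811  0.0047]
```

```bash
python3 -m handwheel '[[[0, 0.005, 0, 0, 0, 0, 0], [0, 0.015, 0, 0, 0, 0, 0], [0, 0.028, 0, 0, 0, 0, 0], [0, 0.042, 0, 0, 0, 0, 0], [0, 0.055, 0, 0, 0, 0, 0]]]'|head -2
python3 -m handwheel '[[[0, 0.014, 0, 0, 0, 0, 0], [0, 0.027, 0, 0, 0, 0, 0], [0, 0.037, 0, 0, 0, 0, 0], [0, 0.043, 0, 0, 0, 0, 0], [0, 0.045, 0, 0, 0, 0, 0]]]'|head -2
python3 -m handwheel '[[[0, 0, 0, 0, 0, 0, 0], [0, 0, 0, 0, 0, 0, 0]]]'|tail -3; python3 q.py
```

```text
time_s: 31.7
ee_pos: [0.5636, -0.2277, 0.0047]
time_s: 32.12
ee_pos: [0.5683, -0.1821, 0.0047]
contact_force: [0.7, 1.5, 6.4]
finger_gap: 0.219
grasp_force: 60.9
s -124.21 Fu 1.08 e [ 0.5682 -0.1825  0.0046]
```

```bash
python3 -m handwheel '[[[0, 0.001, 0, 0, 0, 0, 0], [0, 0.001, 0, 0, 0, 0, 0]]]'|tail -1; python3 q.py
```

```text
grasp_force: 60.8
s -123.68 Fu -0.36 e [ 0.5683 -0.182   0.0047]
```

```bash
python3 -m handwheel '[[[0, 0.0006, 0, 0, 0, 0, 0], [0, 0.0006, 0, 0, 0, 0, 0]]]'|tail -1; python3 q.py
python3 -m handwheel '[[[0, 0, 0, 0, 0, 0, 0.25], [0, 0, 0, 0, 0, 0, 0.35], [0, 0, 0, 0, 0, 0, 0.6], [0, 0, 0, 0, 0, 0, 1], [0, 0, 0, 0, 0, 0, 1]]]'|tail -2
python3 -m handwheel '[[[0, 0, 0, 0, 0, 0, 1], [0, 0, -0.01, 0, 0, 0, 1], [0, 0, -0.03, 0, 0, 0, 1], [0, 0, -0.06, 0, 0, 0, 1], [0, 0, -0.1, 0, 0, 0, 1]]]'|head -2
python3 -m handwheel '[[[0, -0.03, -0.04, 0, 0, 0, 1], [0, -0.07, -0.08, 0, 0, 0, 1], [0, -0.11, -0.1, 0, 0, 0, 1], [0, -0.15, -0.1, 0, 0, 0, 1], [0, -0.19, -0.1, 0, 0, 0, 1]]]'|head -2
python3 -m handwheel '[[[0.02, -0.03, 0, 0, 0, 0, 1], [0.04, -0.06, 0, 0, 0, 0, 1], [0.06, -0.08, 0, 0, 0, 0, 1], [0.06, -0.08, 0, 0, 0, 0, 1], [0.06, -0.08, 0, 0, 0, 0, 1]]]'|head -2
python3 - <<'E'
from h import *
to(.5,-.4,.2)
t0=np.load("pics/top0.npy",allow_pickle=True).item(); f=grab("top"); np.save("pics/topE.npy",f,allow_pickle=True)
g=f["image"].max(2)
for y in range(160,200,2): print(y,g[y,306:392:3])
# changed areas elsewhere (jars, gauge)
d=(np.abs(f["image"].astype(int)-t0["image"]).max(2)>40).astype(np.uint8)
k,l,st,ce=cv2.connectedComponentsWithStats(d)
print([st[i].tolist() for i in range(1,k) if st[i][4]>12])
E
```

```text
grasp_force: 60.8
s -123.21 Fu -1.04 e [ 0.5684 -0.1816  0.0047]
finger_gap: 0.76
grasp_force: 0.0
time_s: 33.9
ee_pos: [0.5666, -0.181, 0.1041]
time_s: 34.32
ee_pos: [0.5514, -0.3533, 0.2071]
time_s: 34.73
ee_pos: [0.4822, -0.4266, 0.2036]
t 34.73 pos [ 0.4822 -0.4266  0.2036] yaw 3.0399 tilt [ 0. -0. -1.] F [ 0.44  0.32 -0.32] gap 0.999 g 0.0
tool delta [-0.015   0.0283  0.0036] dyaw->rz None
160 [ 48  43  91 118 117 113 118 118 117 112 115 116 117 118 117 119 118 117
 115 115 113 118 118 116 114 114 119 114 115]
162 [114 117 120 120 112 113 113 121 116 117 119 116 115 116 117 116 116 117
 119 116 113 118 116 116 114 116 117 117 116]
164 [117 115 118 117 115 115 116 121 114 114 115 115 119 118 111 112 112 114
 118 116 114 115 113 116 112 116 117 117 119]
166 [115 118 115 119 116 118 115 117 121 119 114 117 120 117 119 117 114 116
 116 115 114 111 115 118 115 117 115 119 116]
168 [116 115 113 121 116 113 115 118 118 113 111 116 116 115 117 114 114 114
 115 115 115 113 117 113 114 118 118 120 117]
170 [114 116 116 169 170 168 130 107  82  40  80 118 115 118 118 118 115 112
 116 114 1
[... 1207 characters left out ...]
 122  75 101
 154 162 164 170 168 170 169 149 115 117 120]
192 [115 114 171 170 171 136 169 169 143 112 170 158 133 149 172 141 113 170
 170 138 147 112  78 135 161 134 118 116 116]
194 [116 118 171 172 171 171 169 170 142 170 172 170 129 149 170 149  97 171
 168 140 115 171 158 170 169 140 113 119 116]
196 [116 113 171 170 171 171 169 171 149 171 169 170 171 170 170 159 153 153
 169 137 114 169 170 171 169 133 112 113 114]
198 [118 116 162 165 170 170 170 170 159 171 170 170 171 170 170 169 170 170
 171 170 153 170 169 170 170 132 115 116 118]
[[140, 158, 420, 262, 49769], [328, 170, 10, 8, 68], [368, 175, 13, 15, 136], [327, 180, 10, 5, 40], [396, 308, 8, 6, 23], [230, 327, 128, 93, 5943]]
```

Run:
```python
from h import *
for n,(x0,x1,y0,y1) in (("top",(130,190,150,205)),("side",(140,210,245,315))):
    a=np.load(f"pics/{n}0.npy",allow_pickle=True).item()["image"]; b=grab(n)["image"]
    for im in (a,b):
        m=(im.max(2)[y0:y1,x0:x1]<60).astype(np.uint8)
        k,l,st,ce=cv2.connectedComponentsWithStats(m); i=1+st[1:,4].argmax(); print(n,st[i],ce[i].round(1))
    if n=="side":
        d=(np.abs(a.astype(int)-b).max(2)>40).astype(np.uint8); k,l,st,ce=cv2.connectedComponentsWithStats(d); print([st[i].tolist() for i in range(1,k) if st[i][4]>12])
```

```text
top [ 38  19  19  33 275] [47.4 36. ]
top [ 37  19  20  33 246] [46.9 35.9]
side [ 17  18  16  19 196] [24.9 27.8]
side [ 16  18  16  19 197] [24.2 27.9]
[[323, 0, 68, 150, 5236], [398, 0, 52, 58, 2432], [475, 0, 85, 24, 1345], [454, 5, 25, 16, 253], [490, 13, 15, 5, 42], [473, 26, 32, 23, 150], [457, 49, 42, 85, 1632], [433, 59, 6, 17, 49], [369, 64, 61, 133, 2580], [316, 146, 72, 240, 5603], [436, 151, 31, 13, 73], [283, 171, 10, 15, 125], [367, 177, 39, 115, 658], [261, 186, 12, 16, 140], [401, 187, 54, 79, 2920], [341, 195, 2, 10, 19], [380, 255, 45, 35, 967], [167, 260, 7, 13, 16], [155, 264, 7, 18, 25], [492, 276, 13, 19, 48], [342, 287, 107, 86, 4114], [452, 303, 61, 76, 1037]]
```

The gauge hangs home within about 2 mm sideways, the block is at the tenth mark, and the visible jars are unchanged. Handing in.

```bash
python3 -c "
from rig import r
print(r.hand_in())"
```

```text
the job is handed in; nothing more can be done
None
```

Job handed in, with no verdict returned: I pressed the plug to its core at about 6 N for over a second, hung the gauge back in its stand, and set the slide to mark 10 for a sink of about 10 mm (two estimates, 9.7 and 10.3 mm); the jars were not touched.

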